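# Find and mark the balance point of a battery bar

### The job

The long battery bar lies tipped on the knife edge of the balance fixture. Slide it gently along, lengthways, until it balances level on the edge by itself, then press the spring marking pin above it down onto the bar, lightly, to mark that point. Let the pin spring back up, leave the bar balanced on the edge and let go of everything; do not press the bar down hard on the fixture or shift the other things on the bench.

Things in the scene. Friction and masses are not known exactly. Their poses are not given: they have to be found in the camera images.
- bar: sealed black battery bar with a pale label, 36 (its x) x 260 (its y, lengthways) x 22 mm thick, about 0.3 kg. Origin: middle of its underside. It starts across the knife edge, its middle 35 to 60 mm to the edge's +y side, tipped about 4 degrees (0.065 rad), +y end down. The cells inside are off centre: the balance point is unseen, within 30 mm of the middle. Slides with dry friction
- fixture: aluminium balance fixture fixed to the bench, base 125 x 210 x 10 mm. Origin: on the bench under the knife edge's middle; the bar lies along its y. Black stops at y = +-95 mm, tops 34 mm high, limit the tipping; side guides at y = +-50 mm, 50 mm high, leave the bar 2 mm of play each side. A post at x = 52 mm, 112 mm tall, holds the marking pin over the edge
- edge (a point): middle of the knife edge's top, 40 mm above the bench, axes as the fixture. The edge runs along x, 50 mm long; its flat top is 8 mm wide in y: with the balance point within 4 mm of its middle (3 mm to be safe) the bar lies level to 0.02 rad, else it tips onto a stop. A damped mount stills it in 0.4 s. A finger on the bar's end can hold it up by friction: judge its tilt untouched
- marker (a joint): travel in m of the marking pin's button: 0 up, 0.030 fully down. Return spring: 1.8 N plus 0.06 N per mm. The pin meets the level bar's top after about 8 mm; then a second spring presses on the bar with 1 N plus 0.7 N per mm further. A mark takes over 3 N on the bar; over 12 N is too hard: stop at 7 to 11 N of push on the button and stay a moment
- marker_top (a point): centre of the top of the marking pin's round black button, 26 mm across, 160 mm above the bench when up, right above the middle of the knife edge
- spool: grey plastic solder spool, 52 mm across and 34 mm tall, standing on the bench near the fixture (to be left alone). Origin: centre of its underside
- jar: small amber flux jar, 42 mm across, 42 mm tall, standing on the bench near the fixture (to be left alone). Origin: centre of its underside
- multimeter: orange and black hand multimeter lying on its back, 90 x 185 x 45 mm (to be left alone). Origin: centre of its underside
- pouch: flat silver pouch cell with yellow ends, 60 x 100 x 7 mm (to be left alone). Origin: centre of its underside
- tray: clear open tray for small screws, 90 x 120 x 24 mm (to be left alone). Origin: centre of its underside
- screwdriver: screwdriver lying on the bench, 170 mm long (to be left alone). Origin: centre of its underside
- probe: grey test probe lying on the bench, 140 mm long (to be left alone). Origin: centre of its underside

How it is judged:
By the outcome, as a careful person would: the job done as asked, in the order asked, and still so for the second after the job is handed in, with the robot touching nothing.
It also fails if it takes over 72 s, if anything falls off the work surface, if the arm or the gripper's body presses on something with over 40 N, if the wrist force passes 120 N, or if a joint passes its speed limit or range.

### The arm

A 6-joint arm with a two-finger parallel gripper is mounted at the origin on the work surface. World frame = base frame: x ahead of the robot, y to its left, z up, the work surface at z = 0. Lengths are in m, angles in degrees, forces in N, time in s.
With the tool pointing down it reaches from about 0.35 to 0.875 m from the base axis. Payload 4.2 kg.
Tool frame: the origin (TCP) lies on the centre line of the jaws, within the pads' length; the fingertips stand 19 mm ahead of it and the grasp point (between the pads) is the TCP; z points along the fingers, y is the line along which they close (so a half turn about z gives the same grasp; the last joint's range is limited). The gripper opens to 87 mm and grips with 3 to 60 N. Pads are 19 mm wide; open, the fingers measure 117 mm over their backs; the gripper's body (75 mm by 190 mm) begins 51 mm behind the grasp point.
Start: joints at [86.837, 22.042, 0.453, 0, -68.411, -14.817], TCP at [0.193, 0.594, 0.242] pointing down, gripper open.
Joint ranges: [-179.83, 179.83], [-69.29, 118.12], [-61.27, 80.66], [-181.25, 117.63], [-171.15, -9.14], [-177.46, 177.46]. Speed limits (degrees/s): [159.86, 159.86, 180, 180, 180, 180].

### API

Orientations are given as a 3x3 rotation matrix whose columns are the frame's x, y, z axes.
In Python, from station import sense, capture, finish_job, search_frame, masks_of gives the robot as it stands.
- The arm moves only by the tool drive_tool, never from a script. Its argument "rows" is a list of rows, each a list of 7 numbers: the opening in per cent of the stroke, from 0 (shut) to 100 (fully open), then the shift along the world's x, y, z in mm, then the turn, a rotation vector about the world's x, y, z in rad. In form: [[fingers, dx, dy, dz, wx, wy, wz], ...]. A call has 1 to 5 rows; each row shifts and turns the commanded pose from where the row before left it; what a row does not reach is not made up. A row lasts 1/12 s, in which the tool goes at most 41.7 mm and 7.16 degrees, less where a joint would pass 70% of its speed; a pose out of reach is approached as far as the arm can. A call is refused whole if a number of a shift passes 41.7 or a number of a turn 0.125, either way. A call with a gripper value outside its range is refused whole. The fingers move at their own pace and stop on an object; the grip force is fixed at half the most. Time passes only in rows, so rows that do not move let the fingers close. It gives the time, the measured TCP pose, the force, the opening and the grip force at its end, in the units of the state.
- sense(): the state, without advancing time (a new reading comes with each control period).
- capture(name): name is "side" or "top" or "wrist"; returns a dict with "frame" (420x560x3 uint8, red, green, blue), "z_map" (420x560 float32, m along the optical axis (not along the pixel's ray), 0 where there is no reading), "fx", "fy", "cx", "cy" (pixels), "distortion" ([k1, k2, p1, p2, k3] as OpenCV has them; the pictures are not rectified), "R" (3x3) and "t" (3): a world point X has camera coordinates R X + t; the wrist camera has in their place "T_tool_cam" (4x4, takes a point from camera to tool coordinates, whose origin is the TCP and whose axes are the flange's). Camera axes: x right, y down, z forward; pixel columns grow to the right and rows downward; lengths in m; the calibration is good to about 2 mm. A picture is of the moment at which its call begins: read the wrist's pose just before it.
- finish_job(): hands the job in; it is judged then, once.
Trained networks look in a picture, given as the dict that the camera call returned (one of the last four; its "shot" number tells which), for a name from the list of things; names that differ only in an ending like _2 or _b are one class to them, and where a whole thing is asked for, a point or a joint stands for the part that bears it (a point fixed in the world has none). Each returns a list of dicts, best first, with "p" (0 to 1); they miss things now and then, are a little off and sometimes report something else, mostly with a low value. They report only what shows in the picture. A call takes as long as a camera call.
- search_frame(label, picture): "xy" ([column, row] in pixels, amid what is visible of it).
- masks_of(label, picture): "region" (420x560 bool, what is visible of it) and "xy" ([column, row] in pixels, amid what is visible of it).
The state is a dict: "time_s": time; "joints": joint angles; "joint_velocities": joint speeds; "effort": joint torques, N m; "tcp_pos": TCP position; "ee_rot": TCP orientation; "wrist_force": force on the tool from outside, world axes, zero at the start; "moment": the same for the moment, N m; "gripper_width": opening from 0.0 (shut) to 1.0 (fully open); "gripper_force": force on a finger pad.
Only numpy, scipy, OpenCV 4.12 (cv2) and the standard library are available. Lean on these libraries where they do the work, as an engineer would, in place of code of your own. Each camera call takes 0.05 s, during which the arm holds its last target. There are 200 camera calls.

## Working session

There is one attempt and no reset: what is moved stays moved. The work goes in short steps, Python scripts to look and compute and a tool call to move; the robot and the scene stay as the last step left them, time stands still between calls to the robot, and variables do not carry over. Pictures are saved under pics/ and viewed, at most 10 in all, crops included, and the job is handed in when it is done.

Besides the shell and the picture viewer there is one more tool, called in YAML: its name, and indented under it one key for each argument. drive_tool: Moves the arm, as the interface text tells. Its arguments: {"type":"object","properties":{"rows":{"type":"array"}},"required":["rows"]}

```bash
mkdir -p pics; cat > h.py <<'E'
import numpy as np, cv2
from station import sense, capture, finish_job, search_frame, masks_of
def K(c): return np.array([[c["fx"],0,c["cx"]],[0,c["fy"],c["cy"]],[0,0,1]])
def world(c,uv,z):
    uv=np.asarray(uv,float).reshape(-1,1,2)
    n=cv2.undistortPoints(uv,K(c),np.array(c["distortion"],float)).reshape(-1,2)
    z=np.asarray(z,float).reshape(-1)
    P=np.c_[n*z[:,None],z]
    return (P-np.array(c["t"]))@np.array(c["R"])
def cloud(c,mask):
    v,u=np.nonzero(mask&(c["z_map"]>0)); return world(c,np.c_[u,v],c["z_map"][v,u])
def save(c,n): cv2.imwrite("pics/"+n,c["frame"][:,:,::-1])
E
python3 - <<'E'
from h import *
s=sense();print(s["tcp_pos"],s["ee_rot"],s["wrist_force"],s["time_s"])
ims=[]
for n in("top","side"):
    c=capture(n);ims.append(c["frame"])
    save(c,n+"0.png")
    print(n,"cam pos",-np.array(c["R"]).T@np.array(c["t"]),c["fx"])
    for l in("bar","fixture","marker","spool","jar","multimeter","tray"):
        m=masks_of(l,c)
        if m:
            P=cloud(c,m[0]["region"]); print(l,round(m[0]["p"],2),m[0]["xy"],len(P),np.percentile(P,[2,50,98],axis=0).round(3).tolist())
E
```

```text
[0.19273088 0.59395647 0.24047152] [[ 9.51112691e-01 -3.08843521e-01 -5.73410171e-04]
 [-3.08844037e-01 -9.51110417e-01 -2.08190801e-03]
 [ 9.76074125e-05  2.15722344e-03 -9.99997668e-01]] [-0.07331187 -0.28281911  0.77182877] 0.0
top cam pos [0.45764496 0.0195862  0.98991794] 398.533472454682
bar 0.85 [288.9, 210.9] 1583 [[0.501, -0.129, 0.051], [0.523, 0.003, 0.061], [0.548, 0.118, 0.07]]
fixture 0.94 [306.6, 196.7] 3061 [[0.474, -0.142, 0.008], [0.55, -0.039, 0.012], [0.6, 0.058, 0.161]]
spool 0.77 [323.8, 252.7] 266 [[0.398, -0.119, 0.0], [0.423, -0.091, 0.008], [0.444, -0.07, 0.032]]
jar 0.74 [302.0, 164.5] 255 [[0.623, -0.04, 0.008], [0.638, -0.023, 0.042], [0.66, -0.004, 0.047]]
multimeter 0.79 [178.3, 134.4] 2689 [[0.656, 0.191, 0.02], [0.705, 0.277, 0.037], [0.758, 0.367, 0.045]]
tray 0.6 [398.8, 137.3] 1795 [[0.669, -0.331, 0.001], [0.719, -0.272, 0.005], [0.766, -0.206, 0.026]]
side cam pos [0.33123395 0.62883949 0.48719539] 386.37238864942566
bar 0.61 [284.6, 258.8] 1547 [[0.497, -0.126, 0.036], [0.518, 0.037, 0.056], [0.542, 0.121, 0.066]]
fixture 0.86 [301.8, 254.1] 2841 [[0.47, -0.142, 0.004], [0.527, -0.034, 0.011], [0.592, 0.061, 0.158]]
marker 0.77 [292.2, 196.1] 212 [[0.516, -0.319, 0.001], [0.527, -0.042, 0.149], [0.611, -0.034, 0.161]]
spool 0.41 [295.4, 197.6] 220 [[0.516, -0.3, 0.001], [0.527, -0.043, 0.149], [0.603, -0.034, 0.161]]
jar 0.59 [239.0, 242.8] 366 [[0.622, -0.036, 0.005], [0.636, -0.013, 0.03], [0.656, -0.005, 0.043]]
multimeter 0.79 [122.0, 337.6] 6360 [[0.653, 0.2, 0.004], [0.695, 0.304, 0.036], [0.759, 0.376, 0.042]]
tray 0.62 [251.2, 197.8] 847 [[0.664, -0.337, 0.002], [0.714, -0.26, 0.014], [0.765, -0.207, 0.024]]
```

View pics/top0.png

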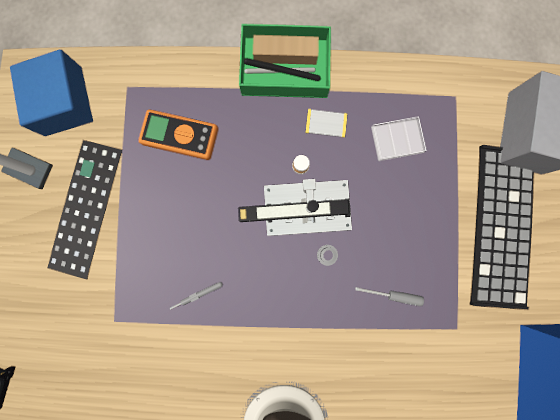

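View pics/side0.png

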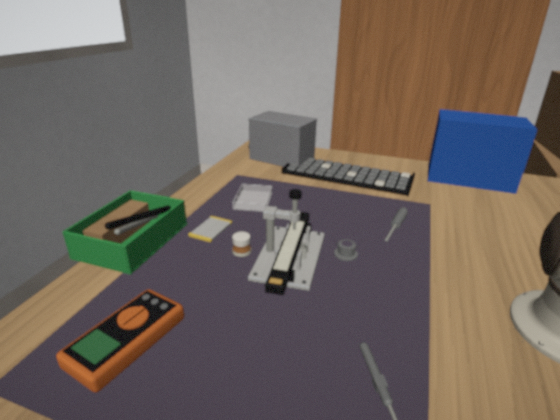

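The top view shows the bar from (239,213) to (350,209), with the black button at (312,206) and the fixture base spanning columns 265–351. The side view shows the low +y end of the bar at (275,285) and the button at (295,195). Next I'll measure the yaw, the bar ends and the button.

```bash
cat >> h.py <<'E'
def rect(P): # min-area rect in xy
    return cv2.minAreaRect(P[:,:2].astype(np.float32)*1000)
def barfit(c):
    m=masks_of("bar",c)
    if not m: return None
    P=cloud(c,m[0]["region"])
    return m[0]["p"],P
E
python3 - <<'E'
from h import *
for n in("top","side"):
    c=capture(n)
    f=masks_of("fixture",c)[0]; P=cloud(c,f["region"]); b=P[(P[:,2]<.02)&(P[:,2]>0.005)]; print(n,"fixture base",rect(b),np.median(b[:,2]))
    t=P[P[:,2]>.152]; print(" high",len(t),t.mean(0),t.min(0),t.max(0))
    for lab in("marker_top","marker"):
        print(lab,[(q["p"],q["xy"]) for q in search_frame(lab,c)[:2]])
    p,B=barfit(c); print("bar",p,rect(B))
    B=B[(B[:,2]>.03)&(B[:,2]<.08)]
    a=np.polyfit(B[:,1],B[:,0],1); print("x=a*y+b",a)
    hi=B
    for k in range(3):
        z=np.linalg.lstsq(np.c_[hi[:,:2],np.ones(len(hi))],hi[:,2],rcond=None)[0]; r=hi[:,2]-np.c_[hi[:,:2],np.ones(len(hi))]@z; hi=hi[abs(r)<2*r.std()]
    print("plane",z,"y range",hi[:,1].min(),hi[:,1].max(),np.percentile(B[:,1],[.5,99.5]))
E
```

```text
top fixture base ((536.3268432617188, -42.93177795410156), (125.92570495605469, 210.1168212890625), 5.336124420166016) 0.011049892521061401
 high 116 [ 0.52816961 -0.04352284  0.16122763] [ 0.51644359 -0.05543033  0.15674693] [ 0.53986204 -0.0322192   0.16410177]
marker_top []
marker [(0.56, [313.7, 203.8]), (0.19, [322.8, 258.7])]
bar 0.85 ((526.6145629882812, -5.093902587890625), (42.414833068847656, 259.9859313964844), 5.420429706573486)
x=a*y+b [-0.08664863  0.52349604]
plane [ 0.0051305  -0.06004946  0.05799628] y range -0.13418993801290266 0.12345569838353074 [-0.13377524  0.12292838]
side fixture base ((535.5616455078125, -44.766014099121094), (124.86698150634766, 211.59536743164062), 5.272916793823242) 0.00981873129437818
 high 92 [ 0.52649887 -0.04193866  0.15797985] [ 0.51485316 -0.05772672  0.15202966] [ 0.5386383  -0.03223858  0.16149717]
marker_top [(0.47, [294.4, 195.3])]
marker [(0.76, [294.9, 196.8])]
bar 0.63 ((523.2981567382812, -7.5975341796875), (35.73786163330078, 261.782470703125), 5.146824836730957)
x=a*y+b [-0.06462221  0.5194522 ]
plane [ 0.04528413 -0.06150312  0.03546532] y range -0.12977865482375575 0.1224917716585971 [-0.12559167  0.1220525 ]
```

drive_tool:
  rows:
    - [0,23,-32,0,0,0,-0.116]
    - [0,23,-32,0,0,0,-0.116]
    - [0,23,-32,0,0,0,-0.116]
    - [0,23,-32,0,0,0,-0.116]
    - [0,23,-32,0,0,0,-0.116]

```text
time_s: 1.72
tcp_pos: [0.3086, 0.4329, 0.2417]
ee_rot: [[0.623, -0.783, 0.0], [-0.783, -0.623, 0.0], [-0.0, -0.0, -1.0]]
wrist_force: [1.9, 0.4, 0.5]
gripper_width: 0.709
gripper_force: 0.0
```

drive_tool:
  rows:
    - [0,23,-32,-5,0,0,-0.116]
    - [0,23,-32,-5,0,0,-0.116]
    - [0,23,-32,-5,0,0,-0.116]
    - [0,23,-32,-5,0,0,-0.116]
    - [0,23,-32,-5,0,0,-0.116]

```text
time_s: 2.13
tcp_pos: [0.4237, 0.2728, 0.2168]
ee_rot: [[0.092, -0.996, 0.001], [-0.996, -0.092, 0.001], [-0.001, -0.001, -1.0]]
wrist_force: [0.4, 0.6, -1.4]
gripper_width: 0.325
gripper_force: 0.0
```

drive_tool:
  rows:
    - [0,23,-32,-5,0,0,0]
    - [0,23,-32,-5,0,0,0]
    - [0,23,-32,-5,0,0,0]
    - [0,18,-15,-20,0,0,0]
    - [0,0,0,0,0,0,0]

```text
time_s: 2.55
tcp_pos: [0.5106, 0.1599, 0.1784]
ee_rot: [[0.091, -0.996, -0.004], [-0.996, -0.091, -0.002], [0.002, 0.005, -1.0]]
wrist_force: [-0.5, 0.2, -1.1]
gripper_width: 0.02
gripper_force: 0.0
```

```bash
python3 - <<'E'
from h import *
s=sense();print(s["tcp_pos"],s["ee_rot"].round(3) if hasattr(s["ee_rot"],"round") else s["ee_rot"],s["wrist_force"],s["time_s"],s["gripper_width"])
E
```

```text
[0.51059686 0.1598836  0.17838997] [[ 0.091 -0.996 -0.004]
 [-0.996 -0.091 -0.002]
 [ 0.002  0.005 -1.   ]] [-0.52293828  0.1555123  -1.11738668] 2.55 0.020142446195980504
```

drive_tool:
  rows:
    - [0,0,0,-40,0,0,0]
    - [0,0,0,-40,0,0,0]
    - [0,0,0,-35,0,0,0]
    - [0,1,-10,-18,0,0,0]
    - [0,1,-8,0,0,0,0]

```text
time_s: 2.97
tcp_pos: [0.509, 0.1441, 0.0445]
ee_rot: [[0.097, -0.995, -0.008], [-0.995, -0.097, -0.005], [0.004, 0.009, -1.0]]
wrist_force: [-0.4, 1.0, -0.1]
gripper_width: 0.007
gripper_force: 0.0
```

drive_tool:
  rows:
    - [0,0.5,-5,0,0,0,0]
    - [0,0.3,-3,0,0,0,0]
    - [0,0.3,-3,0,0,0,0]
    - [0,-0.8,8,0,0,0,0]
    - [0,0,0,0,0,0,0]

```text
time_s: 3.38
tcp_pos: [0.5132, 0.1439, 0.0501]
ee_rot: [[0.098, -0.995, 0.003], [-0.995, -0.097, 0.002], [-0.002, -0.004, -1.0]]
wrist_force: [0.6, 0.6, 0.6]
gripper_width: 0.003
gripper_force: 0.0
```

```bash
cat >> h.py <<'E'
def status(names=("top",)):
    s=sense(); print(round(s["time_s"],2),np.round(s["tcp_pos"],4),np.round(s["wrist_force"],1))
    ax=np.array([-.092,.996])
    for n in names:
        c=capture(n); b=barfit(c)
        if b is None: print("no bar"); continue
        B=b[1]; B=B[(B[:,2]>.03)&(B[:,2]<.09)]
        q=(B[:,:2]-[.527,-.043])@ax; x=(B[:,:2]-[.527,-.043])@[.996,.092]
        r=rect(B); w=abs(x)<15
        for k in range(4):
            a=np.polyfit(q[w],B[w,2],1); w=(abs(x)<15)&(abs(B[:,2]-np.polyval(a,q))<.004)
        a=np.polyfit(q[w],B[w,2],1)
        print(n,round(b[0],2),"tilt",round(a[0],4),"z at edge",round(a[1],4),"ends mm",(np.percentile(q,[.5,99.5])*1000).round(1),"rect",np.round(r[0],1),np.round(r[1],1))
        save(c,n+"_%.2f.png"%s["time_s"])
E
python3 -c "
from h import *
status(('top','side'))"
```

```text
3.38 [0.5132 0.1439 0.0501] [0.6 0.6 0.6]
top 0.58 tilt -0.0587 z at edge 0.0632 ends mm [-90.6 156.6] rect [526.2  -8.5] [ 38.  253.9]
side 0.53 tilt -0.1008 z at edge 0.0626 ends mm [-12.8 165.4] rect [519.4  33.6] [ 34.2 179.8]
```

drive_tool:
  rows:
    - [0,0.3,-12,-3,0,0,0]
    - [0,0.4,-5,0,0,0,0]
    - [0,0.4,-5,0,0,0,0]
    - [0,0.2,-2,0,0,0,0]
    - [0,0,0,0,0,0,0]

```text
time_s: 4.0
tcp_pos: [0.5136, 0.1178, 0.0456]
ee_rot: [[0.096, -0.995, 0.0], [-0.995, -0.096, -0.0], [0.0, 0.0, -1.0]]
wrist_force: [-0.4, -0.0, -0.2]
gripper_width: 0.003
gripper_force: 0.1
```

drive_tool:
  rows:
    - [0,0,0,0,0,0,0]
    - [0,-0.8,8,0,0,0,0]
    - [0,0,0,0,0,0,0]
    - [0,0,0,0,0,0,0]
    - [0,0,0,0,0,0,0]

```text
time_s: 4.42
tcp_pos: [0.5125, 0.1267, 0.0454]
ee_rot: [[0.097, -0.995, -0.0], [-0.995, -0.097, -0.0], [0.0, 0.001, -1.0]]
wrist_force: [-0.3, -0.1, -1.0]
gripper_width: 0.007
gripper_force: 0.0
```

```bash
python3 -c "
from h import *
status(('top','side'))"
```

```text
4.42 [0.5125 0.1267 0.0454] [-0.3 -0.1 -1. ]
top 0.58 tilt -0.0602 z at edge 0.0633 ends mm [-105.8  138.5] rect [527.5 -25.1] [ 38.6 249.8]
side 0.56 tilt -0.1236 z at edge 0.062 ends mm [-28. 150.] rect [519.6  17.4] [ 33.8 179.4]
```

drive_tool:
  rows:
    - [0,0.8,-8,0,0,0,0]
    - [0,0.3,-3,0,0,0,0]
    - [0,0.3,-3,0,0,0,0]
    - [0,0,0,0,0,0,0]
    - [0,-0.8,8,0,0,0,0]

```text
time_s: 5.03
tcp_pos: [0.5129, 0.1193, 0.0455]
ee_rot: [[0.095, -0.996, -0.001], [-0.996, -0.095, -0.001], [0.001, 0.001, -1.0]]
wrist_force: [0.3, 0.3, 0.3]
gripper_width: 0.005
gripper_force: 0.0
```

drive_tool:
  rows:
    - [0,0,0,0,0,0,0]
    - [0,0,0,0,0,0,0]
    - [0,0,0,0,0,0,0]
    - [0,0,0,0,0,0,0]
    - [0,0,0,0,0,0,0]

```text
time_s: 5.45
tcp_pos: [0.5132, 0.1204, 0.0455]
ee_rot: [[0.097, -0.995, -0.0], [-0.995, -0.097, -0.0], [0.0, 0.0, -1.0]]
wrist_force: [-0.2, 0.6, -0.1]
gripper_width: 0.004
gripper_force: 0.0
```

```bash
python3 -c "
from h import *
status(('top',))"
```

```text
5.45 [0.5132 0.1204 0.0455] [-0.2  0.6 -0.1]
top 0.57 tilt -0.0582 z at edge 0.0632 ends mm [-111.4  131.7] rect [526.8 -31.8] [ 41.1 248.7]
```

drive_tool:
  rows:
    - [0,0.8,-8,0,0,0,0]
    - [0,0.3,-3,0,0,0,0]
    - [0,0.3,-3,0,0,0,0]
    - [0,0,0,0,0,0,0]
    - [0,-0.8,8,0,0,0,0]

```text
time_s: 5.97
tcp_pos: [0.5135, 0.1133, 0.0455]
ee_rot: [[0.095, -0.995, -0.001], [-0.995, -0.095, -0.001], [0.001, 0.001, -1.0]]
wrist_force: [-0.1, 0.5, 0.5]
gripper_width: 0.005
gripper_force: 0.0
```

drive_tool:
  rows:
    - [0,0,0,0,0,0,0]
    - [0,0,0,0,0,0,0]
    - [0,0,0,0,0,0,0]
    - [0,0,0,0,0,0,0]
    - [0,0,0,0,0,0,0]

```text
time_s: 6.38
tcp_pos: [0.5138, 0.1144, 0.0455]
ee_rot: [[0.097, -0.995, -0.0], [-0.995, -0.097, -0.0], [0.0, 0.0, -1.0]]
wrist_force: [-1.0, -0.1, -0.4]
gripper_width: 0.007
gripper_force: 0.0
```

```bash
python3 -c "
from h import *
status(('top',))"
```

```text
6.38 [0.5138 0.1144 0.0455] [-1.  -0.1 -0.4]
top 0.87 tilt -0.0595 z at edge 0.0633 ends mm [-115.   124.7] rect [529.3 -38. ] [ 39.3 246.8]
```

drive_tool:
  rows:
    - [0,0.8,-8,0,0,0,0]
    - [0,0.3,-3,0,0,0,0]
    - [0,0.3,-3,0,0,0,0]
    - [0,0,0,0,0,0,0]
    - [0,-0.8,8,0,0,0,0]

```text
time_s: 6.9
tcp_pos: [0.5142, 0.1073, 0.0455]
ee_rot: [[0.095, -0.996, -0.001], [-0.996, -0.095, -0.001], [0.0, 0.001, -1.0]]
wrist_force: [1.3, 0.3, -0.2]
gripper_width: 0.001
gripper_force: 0.0
```

drive_tool:
  rows:
    - [0,0,0,0,0,0,0]
    - [0,0,0,0,0,0,0]
    - [0,0,0,0,0,0,0]
    - [0,0,0,0,0,0,0]
    - [0,0,0,0,0,0,0]

```text
time_s: 7.32
tcp_pos: [0.5144, 0.1084, 0.0455]
ee_rot: [[0.097, -0.995, -0.0], [-0.995, -0.097, -0.0], [0.0, 0.0, -1.0]]
wrist_force: [0.0, 0.7, -0.4]
gripper_width: 0.005
gripper_force: 0.0
```

```bash
python3 -c "
from h import *
status(('top',))"
```

```text
7.32 [0.5144 0.1084 0.0455] [ 0.   0.7 -0.4]
no bar
```

```bash
cat >> h.py <<'E'
def tilt(name="top"):
    s=sense(); ax=np.array([-.092,.996]); ay=np.array([.996,.092]); o=np.array([.527,-.043])
    qt=(np.array(s["tcp_pos"])[:2]-o)@ax
    c=capture(name); B=cloud(c,np.ones((420,560),bool))
    q=(B[:,:2]-o)@ax; x=(B[:,:2]-o)@ay
    w=(abs(x)<13)&(q>-.16)&(q<qt-.015)&(B[:,2]>.045)&(B[:,2]<.08)
    for k in range(4):
        a=np.polyfit(q[w],B[w,2],1); w=w&(abs(B[:,2]-np.polyval(a,q))<.004)
    print(name,round(s["time_s"],2),"tcp",np.round(s["tcp_pos"],4),"q",round(qt,4),"n",w.sum(),"tilt",round(a[0],4),"z0",round(a[1],4),"q",np.round([q[w].min(),q[w].max()],3))
    save(c,name+"_%.2f.png"%s["time_s"])
E
python3 -c "
from h import *
tilt();tilt('side')"
```

```text
top 7.42 tcp [0.5144 0.1084 0.0455] q 0.152 n 2729 tilt -0.0376 z0 0.0626 q [-0.125  0.137]
side 7.47 tcp [0.5144 0.1084 0.0455] q 0.152 n 1618 tilt -0.0051 z0 0.0605 q [-0.086  0.137]
```

```bash
python3 - <<'E'
from h import *
tilt();tilt()
c=capture("side"); im=c["frame"][180:320,200:360]; cv2.imwrite("pics/crop1.png",cv2.resize(im,None,fx=5,fy=4,interpolation=cv2.INTER_CUBIC)[:600,:800,::-1])
c=capture("top"); B=cloud(c,np.ones((420,560),bool)); o=[.527,-.043]
q=(B[:,:2]-o)@[-.092,.996]; x=(B[:,:2]-o)@[.996,.092]
for k in range(-13,15):
    w=(abs(x)<8)&(abs(q-k*.01)<.005)&(B[:,2]<.09); print(k*10,w.sum(),np.percentile(B[w,2],[10,50,90]).round(4) if w.any() else "")
E
```

```text
top 7.52 tcp [0.5145 0.1084 0.0456] q 0.152 n 2669 tilt -0.0383 z0 0.0627 q [-0.126  0.137]
top 7.57 tcp [0.5145 0.1084 0.0455] q 0.152 n 2679 tilt -0.0379 z0 0.0627 q [-0.125  0.137]
-130 1468 [-0.0011  0.0013  0.0038]
-120 1505 [-0.0012  0.0015  0.0044]
-110 1497 [-0.0012  0.0016  0.0064]
-100 1521 [-0.0009  0.0018  0.011 ]
-90 1495 [-0.0011  0.0018  0.0109]
-80 1596 [-0.0007  0.0025  0.0638]
-70 1701 [-0.0007  0.0029  0.054 ]
-60 1541 [-0.0007  0.0028  0.0298]
-50 1618 [-0.0006  0.0029  0.0598]
-40 1630 [-0.0007  0.0029  0.0609]
-30 1650 [-0.0006  0.0032  0.0611]
-20 1563 [-0.0006  0.0028  0.0602]
-10 1501 [-0.0008  0.0022  0.0599]
0 1510 [-0.0006  0.0028  0.0593]
10 1650 [-0.0003  0.0034  0.0602]
20 1640 [-0.0005  0.0033  0.0604]
30 1652 [-0.0004  0.0031  0.0603]
40 1634 [-0.0006  0.0031  0.0606]
50 1651 [-0.0003  0.0032  0.0602]
60 1635 [-0.0004  0.0032  0.0602]
70 1621 [-0.0004  0.0033  0.0597]
80 1614 [-0.0006  0.0032  0.0592]
90 1606 [-0.0003  0.0031  0.0592]
100 1602 [-0.0003  0.0031  0.0586]
110 1583 [-0.0007  0.0026  0.0544]
120 1541 [-0.0006  0.0025  0.0375]
130 1326 [-0.0004  0.0027  0.047 ]
140 1202 [-0.0005  0.0024  0.0535]
```

View pics/crop1.png

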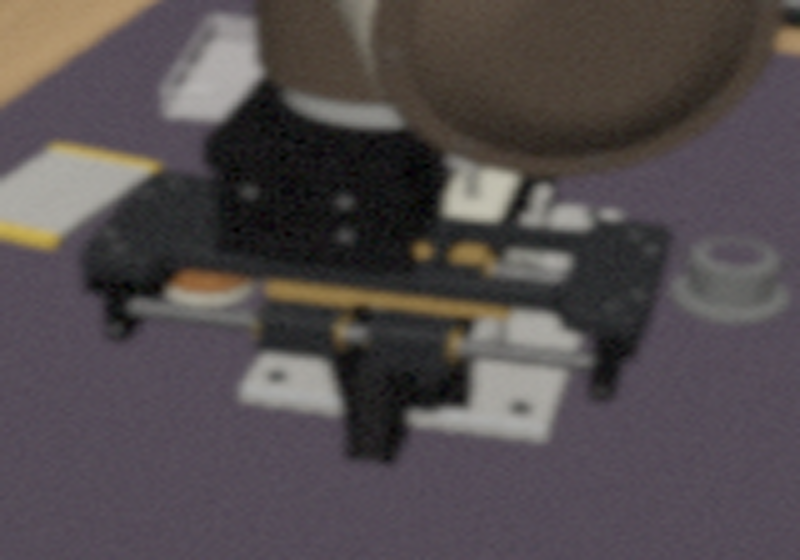

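The side view is blocked by the gripper, so I'll use the top camera. My width filter had a unit slip (mm vs m), which I'm fixing.

```bash
sed -i 's/abs(x)<13)/abs(x)<.013)/; s/abs(x)<15/abs(x)<.015/g' h.py; python3 - <<'E'
from h import *
tilt();tilt()
E
```

```text
top 7.72 tcp [0.5145 0.1085 0.0456] q 0.152 n 1048 tilt -0.0592 z0 0.0634 q [-0.125  0.124]
top 7.77 tcp [0.5145 0.1084 0.0455] q 0.152 n 1060 tilt -0.0588 z0 0.0634 q [-0.125  0.124]
```

drive_tool:
  rows:
    - [0,0.8,-8,0,0,0,0]
    - [0,0.3,-3,0,0,0,0]
    - [0,0.3,-3,0,0,0,0]
    - [0,0,0,0,0,0,0]
    - [0,-0.8,8,0,0,0,0]

```text
time_s: 8.23
tcp_pos: [0.5148, 0.1014, 0.0455]
ee_rot: [[0.095, -0.996, -0.001], [-0.996, -0.095, -0.001], [0.0, 0.001, -1.0]]
wrist_force: [-0.3, 0.6, 0.1]
gripper_width: 0.004
gripper_force: 0.0
```

drive_tool:
  rows:
    - [0,0,0,0,0,0,0]
    - [0,0,0,0,0,0,0]
    - [0,0,0,0,0,0,0]
    - [0,0,0,0,0,0,0]
    - [0,0,0,0,0,0,0]

```text
time_s: 8.65
tcp_pos: [0.515, 0.1024, 0.0455]
ee_rot: [[0.097, -0.995, -0.0], [-0.995, -0.097, -0.0], [0.0, 0.0, -1.0]]
wrist_force: [-1.2, -0.6, 0.8]
gripper_width: 0.006
gripper_force: 0.0
```

```bash
python3 -c "
from h import *
tilt()"
```

```text
top 8.65 tcp [0.515  0.1024 0.0455] q 0.1459 n 1043 tilt -0.0022 z0 0.0633 q [-0.132  0.116]
```

```bash
cat >> h.py <<'E'
def endshift(c, ref=None):
    # -y end of the bar: edge position (world q, mm) from the grey profile along the bar's axis at top height .062
    o=np.array([.527,-.043]); ax=np.array([-.092,.996]); ay=np.array([.996,.092])
    qs=np.arange(-.155,-.108,.0005); xs=np.arange(-.012,.0121,.002)
    G=np.array([[np.r_[o+q*ax+x*ay,.062] for q in qs] for x in xs]).reshape(-1,3)
    uv=cv2.projectPoints(G,cv2.Rodrigues(np.array(c["R"]))[0],np.array(c["t"],float),K(c),np.array(c["distortion"],float))[0].reshape(len(xs),len(qs),2).astype(np.float32)
    g=cv2.cvtColor(c["frame"],cv2.COLOR_RGB2GRAY).astype(np.float32)
    p=cv2.remap(g,uv[...,0],uv[...,1],cv2.INTER_LINEAR).mean(0)
    hi,lo=p[:20].mean(),p[-10:].mean()
    return (qs[0]+.0005*np.clip((p-lo)/(hi-lo),0,1.2).sum())*1000, p[::6].round()
E
python3 - <<'E'
from h import *
for i in range(4): print(endshift(capture("top")))
tilt()
E
```

```text
(np.float64(-132.03509218990803), array([124., 125., 125., 125., 125., 125., 127., 119.,  60.,  50.,  52.,
        51.,  52.,  52.,  52.,  52.], dtype=float32))
(np.float64(-132.05954499542713), array([125., 125., 125., 125., 125., 125., 127., 119.,  60.,  50.,  51.,
        52.,  52.,  52.,  52.,  52.], dtype=float32))
(np.float64(-132.08529233932495), array([125., 125., 125., 125., 125., 126., 127., 119.,  60.,  50.,  51.,
        51.,  51.,  51.,  52.,  52.], dtype=float32))
(np.float64(-132.0691990852356), array([125., 125., 125., 125., 125., 125., 127., 119.,  60.,  50.,  51.,
        52.,  52.,  52.,  52.,  52.], dtype=float32))
top 8.9 tcp [0.5151 0.1024 0.0456] q 0.1459 n 1055 tilt -0.0019 z0 0.0634 q [-0.133  0.116]
```

drive_tool:
  rows:
    - [0,0.7,-7,0,0,0,0]
    - [0,0.2,-2,0,0,0,0]
    - [0,0.05,-0.5,0,0,0,0]
    - [0,0,0,0,0,0,0]
    - [0,-0.8,8,0,0,0,0]

```text
time_s: 9.37
tcp_pos: [0.515, 0.1001, 0.0455]
ee_rot: [[0.095, -0.995, -0.001], [-0.995, -0.095, -0.0], [0.0, 0.001, -1.0]]
wrist_force: [0.6, -0.1, -0.3]
gripper_width: 0.007
gripper_force: 0.0
```

drive_tool:
  rows:
    - [0,0,0,0,0,0,0]
    - [0,0,0,0,0,0,0]
    - [0,0,0,0,0,0,0]
    - [0,0,0,0,0,0,0]
    - [0,0,0,0,0,0,0]

```text
time_s: 9.78
tcp_pos: [0.5152, 0.101, 0.0455]
ee_rot: [[0.097, -0.995, -0.0], [-0.995, -0.097, -0.0], [0.0, 0.0, -1.0]]
wrist_force: [0.7, 0.8, 0.1]
gripper_width: 0.006
gripper_force: 0.0
```

```bash
python3 -c "
from h import *
tilt();print(endshift(capture('top'))[0])"
```

```text
top 9.78 tcp [0.5152 0.101  0.0455] q 0.1445 n 1037 tilt -0.0006 z0 0.0633 q [-0.134  0.114]
-132.5507915765047
```

```bash
ls pics; python3 - <<'E'
from h import *
c=capture("top"); now=endshift(c)[0]
src=open("h.py").read()
import re
ns={}; exec(src.replace("x*ay,.062]","x*ay,.0705]"),ns)
d=dict(c); d["frame"]=cv2.imread("pics/top_7.72.png")[:,:,::-1].copy()
print(now, ns["endshift"](d))
E
```

```text
crop1.png
side0.png
side_3.38.png
side_4.42.png
side_7.47.png
top0.png
top_3.38.png
top_4.42.png
top_5.45.png
top_6.38.png
top_7.42.png
top_7.52.png
top_7.57.png
top_7.72.png
top_7.77.png
top_8.65.png
top_8.90.png
top_9.78.png
-132.56723128259182 (np.float64(-124.453364610672), array([125., 125., 125., 125., 125., 125., 126., 126., 126., 129.,  90.,
        53.,  55.,  55.,  55.,  56.], dtype=float32))
```

drive_tool:
  rows:
    - [0,0.7,-7,0,0,0,0]
    - [0,0.1,-1.2,0,0,0,0]
    - [0,0,-0.2,0,0,0,0]
    - [0,0,0,0,0,0,0]
    - [0,-0.8,8,0,0,0,0]

```text
time_s: 10.35
tcp_pos: [0.515, 0.0998, 0.0455]
ee_rot: [[0.095, -0.995, -0.001], [-0.995, -0.095, -0.0], [0.0, 0.001, -1.0]]
wrist_force: [-0.0, -0.5, 0.1]
gripper_width: 0.004
gripper_force: 0.0
```

drive_tool:
  rows:
    - [0,-1,12,0,0,0,0]
    - [0,0,10,20,0,0,0]
    - [0,0,0,40,0,0,0]
    - [0,0,0,40,0,0,0]
    - [0,0,0,40,0,0,0]

```text
time_s: 10.77
tcp_pos: [0.5137, 0.1237, 0.187]
ee_rot: [[0.098, -0.995, -0.001], [-0.995, -0.098, -0.001], [0.001, 0.001, -1.0]]
wrist_force: [1.4, 0.9, 0.7]
gripper_width: 0.004
gripper_force: 0.0
```

```bash
python3 -c "
from h import *
tilt();print(endshift(capture('top'))[0])"
```

```text
top 10.77 tcp [0.5137 0.1237 0.187 ] q 0.1673 n 1105 tilt 0.0024 z0 0.0633 q [-0.134  0.127]
-132.89362631738186
```

drive_tool:
  rows:
    - [0,0,0,30,0,0,0]
    - [0,3,-40,0,0,0,0]
    - [0,3,-40,0,0,0,0]
    - [0,3,-40,0,0,0,0]
    - [0,3.5,-30,0,0,0,0]

```text
time_s: 11.28
tcp_pos: [0.5263, -0.0285, 0.2154]
ee_rot: [[0.097, -0.995, -0.0], [-0.995, -0.097, 0.0], [-0.0, 0.0, -1.0]]
wrist_force: [0.2, 0.7, -0.2]
gripper_width: 0.005
gripper_force: 0.0
```

drive_tool:
  rows:
    - [0,1,-16,0,0,0,0]
    - [0,0,0,0,0,0,0]
    - [0,0,0,0,0,0,0]
    - [0,0,0,0,0,0,0]
    - [0,0,0,0,0,0,0]

```text
time_s: 11.7
tcp_pos: [0.5278, -0.0422, 0.2154]
ee_rot: [[0.099, -0.995, -0.0], [-0.995, -0.099, 0.0], [-0.0, 0.0, -1.0]]
wrist_force: [-0.0, 0.5, 0.4]
gripper_width: 0.004
gripper_force: 0.0
```

```bash
python3 - <<'E'
from h import *
s=sense();print(s["tcp_pos"],np.round(s["wrist_force"],2),s["time_s"])
c=capture("side");cv2.imwrite("pics/crop2.png",cv2.resize(c["frame"][130:270,220:380],None,fx=4,fy=4,interpolation=cv2.INTER_CUBIC)[:,:,::-1])
E
```

```text
[ 0.52779452 -0.0421573   0.21539294] [-0.02  0.49  0.43] 11.7
```

View pics/crop2.png

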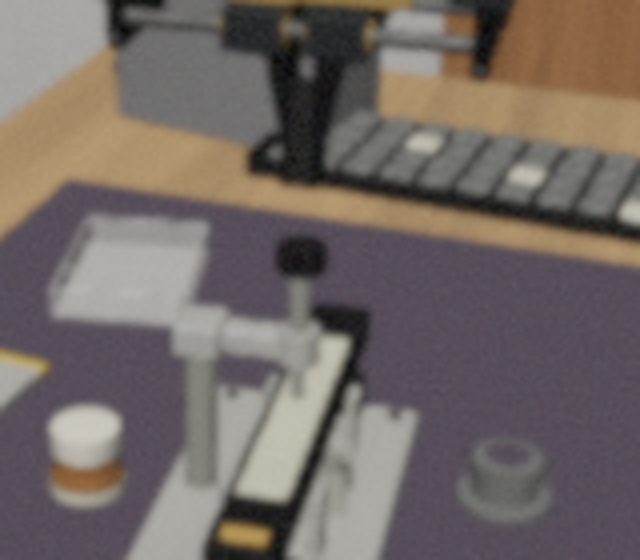

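The finger (crop column 302) sits right above the button (301, 255), and the bar looks level. Now I'll press.

drive_tool:
  rows:
    - [0,0,0,-15,0,0,0]
    - [0,0,0,-15,0,0,0]
    - [0,0,0,-4,0,0,0]
    - [0,0,0,-4,0,0,0]
    - [0,0,0,0,0,0,0]

```text
time_s: 12.17
tcp_pos: [0.5276, -0.0429, 0.1773]
ee_rot: [[0.098, -0.995, -0.001], [-0.995, -0.098, -0.0], [0.0, 0.001, -1.0]]
wrist_force: [-1.0, 0.9, 2.0]
gripper_width: 0.004
gripper_force: 0.7
```

drive_tool:
  rows:
    - [0,0,0,-2,0,0,0]
    - [0,0,0,-2,0,0,0]
    - [0,0,0,-2,0,0,0]
    - [0,0,0,0,0,0,0]
    - [0,0,0,0,0,0,0]

```text
time_s: 12.58
tcp_pos: [0.5283, -0.0433, 0.1719]
ee_rot: [[0.097, -0.995, 0.002], [-0.995, -0.097, 0.0], [-0.0, -0.002, -1.0]]
wrist_force: [-0.1, -0.3, 1.1]
gripper_width: 0.006
gripper_force: 0.9
```

drive_tool:
  rows:
    - [0,0,0,-2,0,0,0]
    - [0,0,0,-2,0,0,0]
    - [0,0,0,-1,0,0,0]
    - [0,0,0,0,0,0,0]
    - [0,0,0,0,0,0,0]

```text
time_s: 13.0
tcp_pos: [0.5284, -0.0434, 0.1673]
ee_rot: [[0.097, -0.995, 0.002], [-0.995, -0.097, -0.0], [0.0, -0.002, -1.0]]
wrist_force: [-0.7, 2.4, 5.6]
gripper_width: 0.005
gripper_force: 2.9
```

drive_tool:
  rows:
    - [0,0,0,-1,0,0,0]
    - [0,0,0,-1,0,0,0]
    - [0,0,0,-1,0,0,0]
    - [0,0,0,0,0,0,0]
    - [0,0,0,0,0,0,0]

```text
time_s: 13.42
tcp_pos: [0.5284, -0.0433, 0.1647]
ee_rot: [[0.097, -0.995, 0.002], [-0.995, -0.097, -0.0], [0.0, -0.002, -1.0]]
wrist_force: [-1.4, 1.5, 7.0]
gripper_width: 0.006
gripper_force: 3.9
```

drive_tool:
  rows:
    - [0,0,0,-1,0,0,0]
    - [0,0,0,-0.5,0,0,0]
    - [0,0,0,0,0,0,0]
    - [0,0,0,0,0,0,0]
    - [0,0,0,0,0,0,0]

```text
time_s: 13.83
tcp_pos: [0.5284, -0.0434, 0.1634]
ee_rot: [[0.097, -0.995, 0.002], [-0.995, -0.097, -0.0], [0.0, -0.002, -1.0]]
wrist_force: [-1.3, 2.0, 8.5]
gripper_width: 0.004
gripper_force: 4.3
```

drive_tool:
  rows:
    - [0,0,0,0,0,0,0]
    - [0,0,0,0,0,0,0]
    - [0,0,0,0,0,0,0]
    - [0,0,0,0,0,0,0]
    - [0,0,0,0,0,0,0]

```text
time_s: 14.25
tcp_pos: [0.5284, -0.0433, 0.1634]
ee_rot: [[0.097, -0.995, 0.002], [-0.995, -0.097, -0.0], [0.0, -0.002, -1.0]]
wrist_force: [-2.3, 1.9, 9.1]
gripper_width: 0.005
gripper_force: 4.3
```

The push reads 8.5–9 N and has been held. I'll release slowly and then move clear.

drive_tool:
  rows:
    - [0,0,0,2,0,0,0]
    - [0,0,0,3,0,0,0]
    - [0,0,0,3,0,0,0]
    - [0,0,0,4,0,0,0]
    - [0,0,0,4,0,0,0]

```text
time_s: 14.67
tcp_pos: [0.5278, -0.0435, 0.1781]
ee_rot: [[0.097, -0.995, -0.0], [-0.995, -0.097, -0.0], [0.0, 0.0, -1.0]]
wrist_force: [0.2, -0.1, 1.5]
gripper_width: 0.005
gripper_force: 0.6
```

drive_tool:
  rows:
    - [0,0,0,5,0,0,0]
    - [0,0,0,20,0,0,0]
    - [0,0,0,30,0,0,0]
    - [0,-5,40,0,0,0,0]
    - [0,-5,40,0,0,0,0]

```text
time_s: 15.08
tcp_pos: [0.518, 0.036, 0.2344]
ee_rot: [[0.092, -0.996, 0.002], [-0.996, -0.092, 0.001], [-0.0, -0.002, -1.0]]
wrist_force: [0.0, 0.6, -0.6]
gripper_width: 0.002
gripper_force: 0.0
```

drive_tool:
  rows:
    - [0,-5,40,0,0,0,0]
    - [0,-5,40,0,0,0,0]
    - [0,-5,40,0,0,0,0]
    - [0,-5,40,0,0,0,0]
    - [0,0,0,0,0,0,0]

```text
time_s: 15.5
tcp_pos: [0.4969, 0.2016, 0.2325]
ee_rot: [[0.103, -0.995, -0.001], [-0.995, -0.103, 0.0], [-0.0, 0.0, -1.0]]
wrist_force: [-0.2, 0.8, 0.3]
gripper_width: 0.007
gripper_force: 0.0
```

```bash
python3 - <<'E'
from h import *
tilt();print(endshift(capture('top'))[0])
c=capture("top");B=cloud(c,np.ones((420,560),bool)); w=(np.hypot(B[:,0]-.528,B[:,1]+.043)<.02)&(B[:,2]>.12)&(B[:,2]<.2);print("button z",np.median(B[w,2]),w.sum())
cv2.imwrite("pics/crop3.png",cv2.resize(c["frame"][120:270,210:380],None,fx=4,fy=4)[:,:,::-1])
E
```

```text
top 15.5 tcp [0.4969 0.2016 0.2325] q 0.2464 n 1110 tilt 0.0022 z0 0.0632 q [-0.134  0.127]
-132.89130918681622
button z 0.16072708623288565 118
```

View pics/crop3.png

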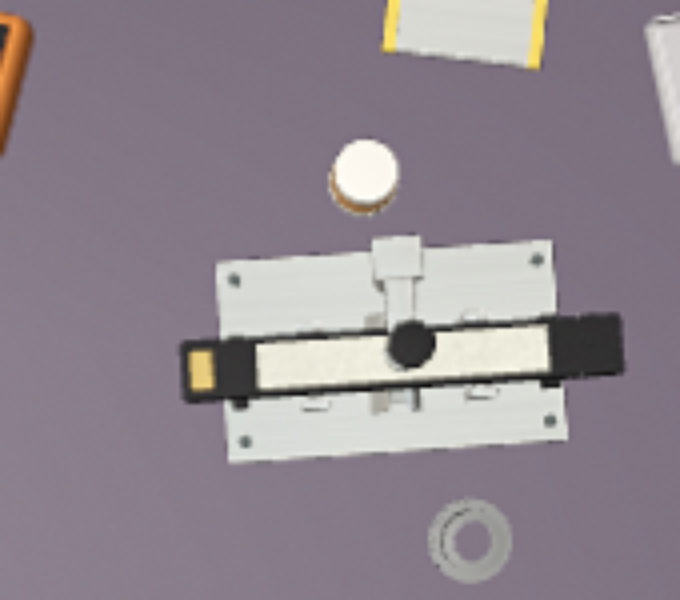

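The bar is level (tilt 0.002) and did not move during the press. The button (crop 411,343) is back up at 0.161 m, and the jar and spool are where they were.

```bash
python3 -c "
from h import *
print(finish_job())"
```

```text
the job is handed in; nothing more can be done
None
```

The bar is balanced level on the knife edge (tilt about 0.002 rad) and marked with a push of about 9 N; the pin is back up, the arm is clear of everything, and the job was handed in after about 16 s.

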